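# Jog the bun tray under the seed hopper with the joystick

### The arm

A 7-joint arm with a two-finger parallel gripper is mounted at the origin on the work surface. World frame = base frame: x ahead of the robot, y to its left, z up, the work surface at z = 0. Lengths are in m, angles in rad, forces in N, time in s.
With the tool pointing down it reaches from about 0.4 to 0.85 m from the base axis. Payload 10.4 kg.
Tool frame: the origin (TCP) lies at the very end of the fingers, on their centre line; the grasp point (between the pads) lies 19 mm behind it (manip.tcp_to_grasp is the distance from the TCP to the grasp point, in m); x points along the fingers, y is the direction in which the jaws open and shut, and the axes are right-handed (so a half turn about x gives the same grasp; the last joint's range is limited). The gripper opens to 85 mm and grips with 20 to 120 N. Pads are 22 mm wide; open, the fingers measure 114 mm over their backs; the gripper's body (76 mm by 85 mm) begins 54 mm behind the grasp point. The pads swing forward as they close: fully open they stand 13 mm farther back than shut.
Start: joints at [-1.203, 0.332, -0.065, 1.46, 0.022, 1.35, -0.088], TCP at [0.238, 0.578, 0.21] pointing down, gripper open.
Joint ranges: [-2.6, 2.6], [-0.5, 2.12], [-1.47, 1.34], [0.16, 2.42], [-1.27, 4.41], [0.06, 2.06], [-2.6, 2.6]. Speed limits (rad/s): [2.22, 2.22, 2.79, 2.79, 3.14, 3.14, 3.14].

### API

Orientations are given as a unit quaternion [x, y, z, w].
In Python, from workcell import manip, cams, hand_in gives the robot as it stands.
- The arm moves only by the shell command python3 -m handwheel 'ROWS' [FORCE]. ROWS is text: rows parted by semicolons, each of 7 numbers parted by spaces: the shift along the tool's x, y, z in mm, then the turn, a rotation vector about the tool's x, y, z in rad, then the finger opening in mm, from 0 to 85.4. A call has 1 to 8 rows; each row shifts and turns the commanded pose from where the row before left it, along the tool's axes as they then stand; what a row does not reach is not made up. A row lasts 1/10 s, in which the tool goes at most 50 mm and 8.59 degrees, less where a joint would pass 70% of its speed; a pose out of reach is approached as far as the arm can. A call with a gripper value outside its range is refused whole. The fingers move at their own pace and stop on an object; FORCE is the grip in N (left out, the last holds). Time passes only in rows, so rows that do not move let the fingers close. It gives the time, the measured TCP pose, the force and the opening at its end, in the units of the state.
- manip.get_obs(): the state, without advancing time (a new reading comes with each control period).
- cams.camera(name): name is "scene" or "top"; returns a dict with "color" (384x512x3 uint8, blue, green, red), "depth" (384x512 float32, m along the optical axis (not along the pixel's ray), 0 where there is no reading), "camera_matrix" (3x3 intrinsics, pixels), "origin" and "attitude" of the camera in the world. Camera axes: x right, y down, z forward; pixel columns grow to the right and rows downward; lengths in m; the calibration is good to about 2 mm. A picture is of the moment at which its call begins.
- hand_in(): hands the job in, once; it reports no verdict.
Trained networks look in the newest picture that a camera, given by its name, has taken for a name from the list of things; names that differ only in an ending like _2 or _b are one class to them, and where a whole thing is asked for, a point or a joint stands for the part that bears it (a point fixed in the world has none). Each returns a list of dicts, best first, with "conf" (0 to 1); they miss things now and then, are a little off and sometimes report something else, mostly with a low value. They report only what shows in the picture. A call takes as long as a camera call. They do not tell look-alikes from the thing itself.
- cams.recognise(camera, thing): "box" ([left, top, width, height] in pixels, round what is visible of it).
- cams.outline_of(camera, thing): "region" (384x512 bool, what is visible of it) and "box" ([left, top, width, height] in pixels, round what is visible of it).
The state is a dict: "clock": time; "joint_pos": joint angles; "joint_velocities": joint speeds; "tau": joint torques, N m; "position": TCP position; "ee_rot": TCP orientation; "ft_force": force on the tool from outside, world axes, zero at the start; "torque": the same for the moment, N m; "grip_width": opening from 0.0 (shut) to 1.0 (fully open).
Only numpy, scipy, OpenCV 4.12 (cv2) and the standard library are available. Lean on these libraries where they do the work, as an engineer would, in place of code of your own. Each camera call takes 0.05 s, during which the arm holds its last target.

### The job

Use the joystick to bring the tray of buns to a stop with its middle under the spout of the seed hopper: the stick is locked upright until its ball knob is lifted, so pull the knob up, tilt the stick towards the side the tray has to travel and hold it there while the tray moves. Then let go so that the stick springs back upright and the knob drops home again. Do not touch the tray, and leave the brush, cup and jar where they are.

Things in the scene. Friction and masses are not known exactly. Their poses are not given: they have to be found in the camera images.
- knob_center (a point): centre of the black ball knob (36 mm diameter) on top of the joystick, 85 mm from the stick's pivot while the knob is down, so 115 mm above the table when upright. Below the ball a black sleeve of 18 mm diameter reaches to 38 mm below its centre. The knob slides on the stick, see knob.
- pod_pivot (a point): the stick's pivot, in the middle of the grey control box (fixed, 110 x 130 mm, 46 mm high, steel gate plates on top up to 64 mm), 30 mm above the table; z up. The stick tilts only about this point's x axis. Tilt to its +y side (turned up to 0.25 rad from the table's +y, the robot's left) drives the tray; tilt to -y drives nothing.
- stick (a joint): tilt of the stick, rad: 0 upright, positive towards +y of pod_pivot, stops at +-0.42. Spring-centred: 0.9 N m/rad, plus about 0.2 N m from the brake beyond 0.17 rad (6 to 7 N at the ball at full tilt); let go, it is back upright within half a second. Locked upright while the knob is down. The tray is braked below about 0.18 rad and runs at full speed beyond 0.25.
- knob (a joint): how far the knob is pulled up along the stick, m: 0 down, 0.010 at its upper stop. A spring pulls it down with about 4 N (bottom) to 5 N (top). It must be above about 0.0075 for the stick to leave upright; once tilted by 0.2 rad a gate under it keeps it up by 6 to 8 mm by itself. It drops home when the stick is back upright.
- carriage: baking tray, 170 x 230 mm, with six buns, on a carriage on two rails. Origin at the tray's middle in plan, 44 mm above the table; rim 26 mm, buns 45 mm above it. Steel tabs mark the middle of both long sides. Moves only to its own +y, at about 18 mm/s while the stick is held over, never back; stops at once when braked. Starts 80 to 200 mm short of the spout, can overrun it by 70 mm.
- hopper: seed hopper (fixed): steel funnel 74 mm wide on an arm and mast beyond the rails, spout mouth 18 mm wide and 135 mm above the table, top at 221 mm. Origin on the table exactly below the spout, on the line that the tray's middle travels; axes parallel to those of carriage.
- brush: bystander: wooden pastry brush 150 mm long, loose beside the control box on its +y side; origin under its middle. Leave it.
- cup: bystander: steel cup 68 mm wide, 75 mm high, loose beside the control box on its -y side; origin at the centre of its underside. Leave it.
- jar: bystander: glass jar 50 mm wide, 75 mm high, loose, further out on the -y side; origin at the centre of its underside. Leave it.
Things that resemble listed ones, but are neither listed nor needed, are in the scene too. There is more than one size of the part that bears knob_center; the job needs the larger.

How it is judged:
By the outcome, as a careful person would: the job done as asked, in the order asked, and still so for the second after the job is handed in, with the robot touching nothing.
It also fails if it takes over 58 s, if anything falls off the work surface, if the arm or the gripper's body presses on something with over 40 N, if the wrist force passes 120 N, or if a joint passes its speed limit or range.

## Working session

There is one attempt and no reset: what is moved stays moved. The work goes in short steps, Python scripts to look and compute and a shell command to move; the robot and the scene stay as the last step left them, time stands still between calls to the robot, and variables do not carry over. Pictures are saved under pics/ and viewed, and the job is handed in when it is done.

```bash
mkdir -p pics; ls; cat > h.py <<'E'
import numpy as np, cv2
from workcell import manip, cams, hand_in
from scipy.spatial.transform import Rotation as R
def att(a):
    a=np.array(a,float)
    return a if a.shape==(3,3) else R.from_quat(a).as_matrix()
def world(c,u,v,d=None):
    K=c["camera_matrix"]; 
    if d is None: d=c["depth"][int(round(v)),int(round(u))]
    p=np.array([(u-K[0,2])/K[0,0]*d,(v-K[1,2])/K[1,1]*d,d])
    return att(c["attitude"])@p+np.array(c["origin"])
def cloud(c):
    K=c["camera_matrix"];d=c["depth"];v,u=np.mgrid[:384,:512]
    p=np.stack([(u-K[0,2])/K[0,0]*d,(v-K[1,2])/K[1,1]*d,d],-1)
    w=p@att(c["attitude"]).T+np.array(c["origin"]); w[d==0]=np.nan
    return w
def proj(c,P):
    K=c["camera_matrix"];q=att(c["attitude"]).T@(np.array(P)-c["origin"])
    return (K@q/q[2])[:2]
E
python3 - <<'E'
from h import *
o=manip.get_obs();print(o["clock"],o["position"],o["ee_rot"],o["grip_width"])
ims=[]
for n in("scene","top"):
    c=cams.camera(n);print(n,c["origin"],c["attitude"],c["camera_matrix"])
    cv2.imwrite(f"pics/{n}0.png",cv2.resize(c["color"],(768,576)))
    w=cloud(c)
    for t in("knob_center","carriage","hopper","brush","cup","jar","pod_pivot"):
        for r in cams.outline_of(n,t)[:4]:
            m=r["region"];p=w[m];p=p[~np.isnan(p[:,0])]
            print(t,round(r["conf"],2),r["box"],np.round(np.median(p,0),3) if len(p) else 0, np.round(p.max(0),3) if len(p) else 0)
print(manip.get_obs()["clock"])
E
```

```text
pics
0.0 [0.23792043 0.57749277 0.20922052] [ 0.13676995  0.69372598 -0.13778181  0.69358087] 0.9989831957849327
scene [1.14401224 0.12087063 0.99376042] [ 0.64348127  0.70767957 -0.21337251 -0.19898153] [[347.65980522   0.         253.84775456]
 [  0.         347.65980522 189.26187388]
 [  0.           0.           1.        ]]
knob_center 0.52 [264.4, 167.8, 10.0, 17.4] [0.506 0.117 0.125] [0.517 0.131 0.135]
carriage 0.64 [140.8, 223.4, 97.2, 67.0] [ 0.772 -0.072  0.059] [0.857 0.049 0.092]
hopper 0.59 [223.5, 217.4, 38.5, 111.1] [0.86  0.064 0.176] [0.931 0.115 0.224]
brush 0.7 [312.9, 158.6, 20.6, 36.5] [0.427 0.297 0.016] [0.48  0.338 0.024]
cup 0.65 [207.5, 171.8, 23.0, 30.0] [ 0.499 -0.045  0.045] [ 0.541 -0.01   0.078]
cup 0.37 [262.5, 171.2, 10.3, 15.2] [0.504 0.116 0.123] [0.517 0.134 0.135]
jar 0.85 [170.6, 169.3, 20.3, 21.6] [ 0.498 -0.181  0.051] [ 0.51  -0.162  0.081]
pod_pivot 0.93 [366.4, 137.1, 24.3, 25.5] [0.284 0.498 0.027] [0.313 0.546 0.088]
pod_pivot 0.68 [248.3, 169.3, 40.9, 41.9] [0.513 0.117 0.042] [0.564 0.189 0.135]
top [0.19704598 0.06669811 1.83259009] [-0.70271373  0.70580305 -0.06175962  0.06497085] [[498.60591692   0.         254.78235963]
 [  0.         498.60591692 181.37449266]
 [  0.           0.           1.        ]]
knob_center 0.44 [240.4, 179.6, 8.8, 11.4] [0.49  0.115 0.128] [0.509 0.133 0.141]
carriage 0.77 [262.5, 91.2, 73.9, 53.9] [ 0.752 -0.073  0.062] [0.882 0.05  0.227]
hopper 0.74 [244.7, 70.8, 25.8, 46.7] [0.832 0.064 0.18 ] [0.936 0.114 0.231]
brush 0.55 [185.3, 198.5, 21.3, 38.3] [0.413 0.297 0.017] [0.47  0.336 0.033]
cup 0.61 [278.8, 174.9, 16.9, 20.4] [ 0.511 -0.045  0.021] [ 0.55  -0.009  0.083]
jar 0.47 [319.7, 187.5, 15.1, 11.7] [ 0.473 -0.181  0.071] [ 0.499 -0.16   0.087]
pod_pivot 0.98 [123.4, 244.2, 25.6, 20.2] [0.267 0.496 0.028] [0.305 0.546 0.095]
pod_pivot 0.74 [224.8, 170.4, 37.5, 37.7] [0.486 0.115 0.042] [0.563 0.187 0.141]
0.8
```

View pics/scene0.png

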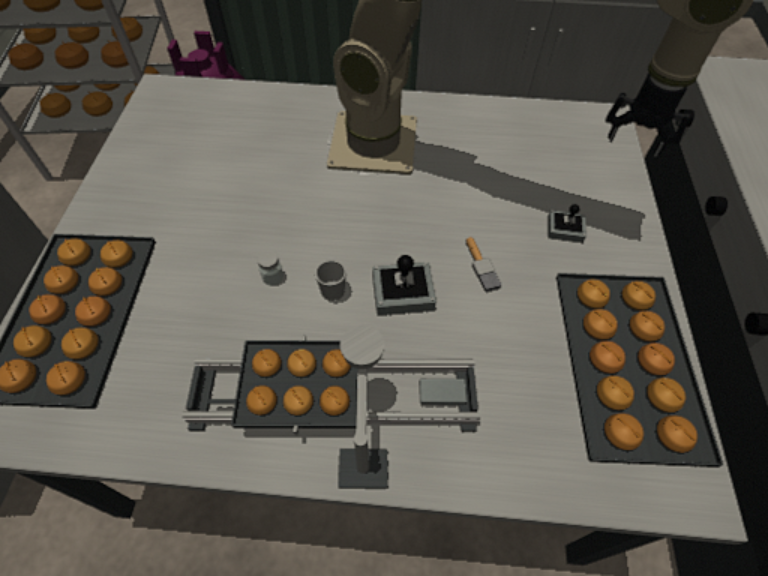

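View pics/top0.png

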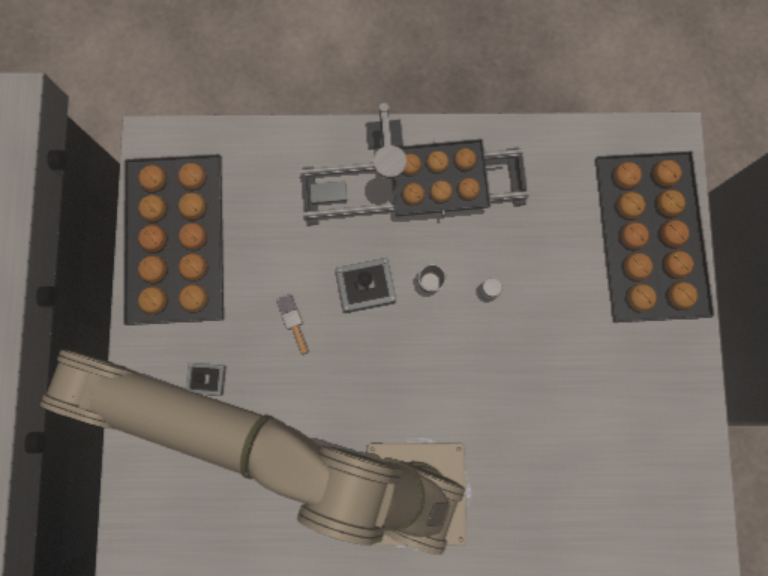

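```bash
python3 - <<'E'
from h import *
from scipy.optimize import least_squares
for n in("scene","top"):
    c=cams.camera(n);w=cloud(c);np.savez(f"{n}.npz",**c)
    d=np.linalg.norm(w[...,:2]-[0.495,.116],axis=-1)
    p=w[(d<.03)&(w[...,2]>.108)]
    f=least_squares(lambda q:np.linalg.norm(p-q,axis=1)-.018,p.mean(0),loss='soft_l1',f_scale=.002)
    print(n,"ball",f.x,len(p),np.sqrt(np.mean(f.fun**2)), proj(c,f.x))
    # box: top surfaces
    b=(np.linalg.norm(w[...,:2]-[0.5,.116],axis=-1)<.11)&(w[...,2]>.035)&(w[...,2]<.07)
    rect=cv2.minAreaRect(w[b][:,:2].astype(np.float32));print("box",rect)
    t=(abs(w[...,0]-.5)<.03)&(abs(w[...,1]-.4)<.03); print("tablez",np.nanmedian(w[t][:,2]))
    # buns/hopper
    h=(w[...,2]>.19)&(w[...,2]<.235)&(w[...,0]>.7)&(w[...,0]<.9)&(abs(w[...,1]-.064)<.07)
    print("funnel top",cv2.minEnclosingCircle(w[h][:,:2].astype(np.float32)),np.median(w[h][:,2]))
    K=c["camera_matrix"]
    im=c["color"]
    u,v=proj(c,[.76,0,.06]);u=int(u);v=int(v)
    s=im[max(0,v-55):v+65,u-85:u+75];cv2.imwrite(f"pics/{n}_car.png",cv2.resize(s,None,fx=5,fy=5,interpolation=cv2.INTER_CUBIC));print("crop off",u-85,max(0,v-55))
    u,v=map(int,proj(c,[.5,.116,.08]));
    s=im[v-35:v+35,u-40:u+40];cv2.imwrite(f"pics/{n}_joy.png",cv2.resize(s,None,fx=7,fy=7,interpolation=cv2.INTER_CUBIC));print("crop off",u-40,v-35)
E
```

```text
scene ball [0.49721156 0.11623525 0.11411535] 102 0.0013908459281508129 [269.52478013 175.3483376 ]
box ((0.4979601800441742, 0.1160125583410263), (0.11220670491456985, 0.1295403242111206), 11.121752738952637)
tablez -0.0013150692609014136
funnel top ((0.7483536601066589, 0.05678382143378258), 0.037591926753520966) 0.2201247836273995
crop off 136 202
crop off 228 147
top ball [0.49381336 0.11638409 0.11638441] 82 0.002697097374452263 [242.63897755 185.54448288]
box ((0.49279940128326416, 0.11659125983715057), (0.11078421026468277, 0.12935349345207214), 11.475127220153809)
tablez -0.0007697761804430492
funnel top ((0.7972067594528198, 0.06664393842220306), 0.09001833945512772) 0.2201559823469581
crop off 189 62
crop off 203 150
```

```bash
python3 - <<'E'
import cv2,numpy as np
a=cv2.imread("pics/scene_joy.png");b=cv2.imread("pics/top_joy.png")
print(a.shape,b.shape)
x=np.hstack([a,b]);cv2.imwrite("pics/joy.png",cv2.resize(x,None,fx=.7,fy=.7))
E
```

```text
(490, 560, 3) (490, 560, 3)
```

View pics/joy.png

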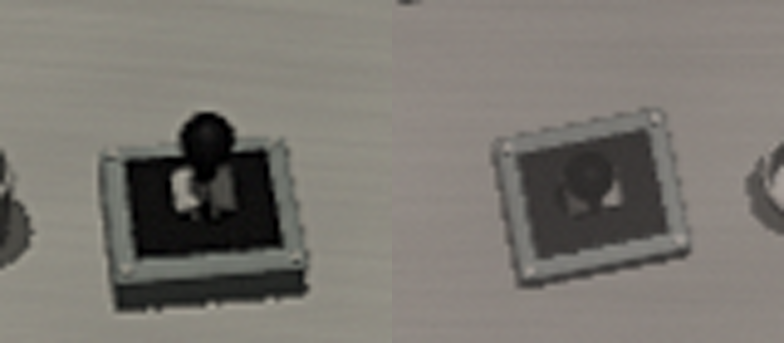

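View pics/scene_car.png

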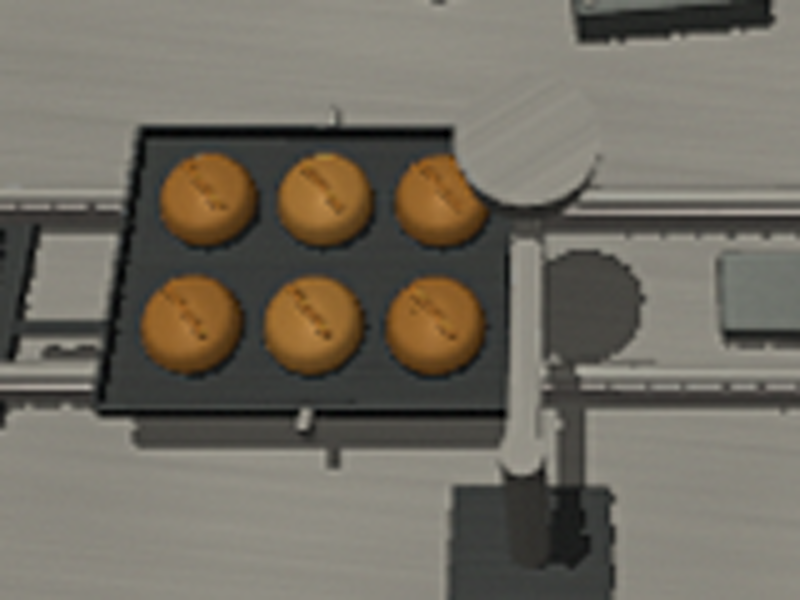

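View pics/top_car.png

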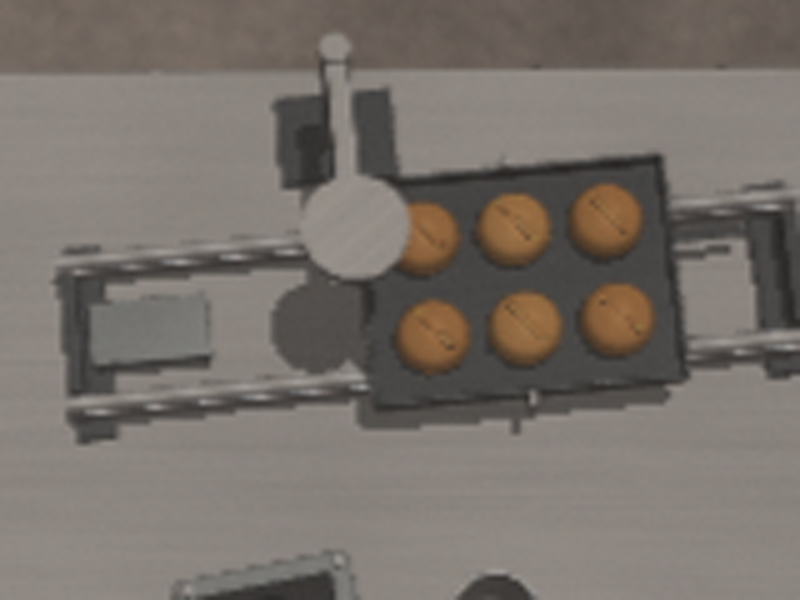

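```bash
python3 - <<'E'
from h import *
for n,off,tabs in(("scene",(136,202),[(335,118),(305,420)]),("top",(189,62),[(503,163),(533,400)])):
    c=dict(np.load(f"{n}.npz"));w=cloud(c);im=c["color"]
    for t in tabs:
        u=off[0]+(t[0]+.5)/5-.5;v=off[1]+(t[1]+.5)/5-.5
        # plane z for tab
        def onz(z):
            a=world(c,u,v,1.);o=np.array(c["origin"]);r=a-o;return o+r*(z-o[2])/r[2]
        print(n,"tab",np.round(world(c,u,v),4),np.round(onz(.06),4))
    # buns
    hsv=cv2.cvtColor(im,cv2.COLOR_BGR2HSV)
    m=((hsv[...,0]<20)&(hsv[...,1]>120)&(w[...,0]>.6)&(abs(w[...,1]+.07)<.17)).astype(np.uint8)
    k,l,s,ce=cv2.connectedComponentsWithStats(m)
    for i in range(1,k):
        if s[i,4]>50:
            p=w[l==i];q=p[p[:,2]>np.nanmax(p[:,2])-.02]
            r=cv2.minEnclosingCircle(q[:,:2].astype(np.float32))
            print("bun",s[i,4],np.round(r[0],4),round(r[1],4),np.round(np.nanmax(p[:,2]),3),np.round(ce[i]))
    h=(w[...,2]>.212)&(w[...,2]<.228)&(np.linalg.norm(w[...,:2]-[.748,.057],axis=-1)<.042)
    print("funnel",cv2.minEnclosingCircle(w[h][:,:2].astype(np.float32)),w[h].mean(0),h.sum())
    b=np.zeros(h.shape,bool)
    # tray rect: tray dark rim
    m2=(w[...,2]>.04)&(w[...,2]<.1)&(w[...,0]>.6)&(w[...,0]<.9)&(w[...,1]>-.2)&(w[...,1]<.06)
    print("tray",cv2.minAreaRect(w[m2][:,:2].astype(np.float32)))
E
```

```text
scene tab [ 0.6662 -0.0718  0.0651] [ 0.6635 -0.0729  0.06  ]
scene tab [ 0.851  -0.0552  0.0684] [ 0.8483 -0.0568  0.06  ]
bun 284 [ 0.7298 -0.1361] 0.0261 0.093 [177. 242.]
bun 276 [ 0.7238 -0.0672] 0.0259 0.091 [201. 242.]
bun 248 [0.7705 0.0298] 0.0063 0.22 [223. 242.]
bun 312 [ 0.804  -0.1284] 0.0272 0.091 [174. 266.]
bun 313 [ 0.7979 -0.0609] 0.0271 0.091 [198. 267.]
bun 314 [0.7919 0.0063] 0.0274 0.091 [223. 267.]
funnel ((0.7483536601066589, 0.05678382143378258), 0.037591926753520966) [0.74982334 0.05684856 0.22026818] 635
tray ((0.7786333560943604, -0.06995159387588501), (0.25899961590766907, 0.23471027612686157), 89.91285705566406)
top tab [ 0.8435 -0.0546  0.0736] [ 0.8485 -0.0555  0.06  ]
top tab [ 0.6642 -0.074   0.067 ] [ 0.6661 -0.0746  0.06  ]
bun 143 [ 0.799  -0.1297] 0.025 0.095 [310. 105.]
bun 144 [ 0.7913 -0.0626] 0.0263 0.096 [292. 107.]
bun 102 [0.7849 0.0051] 0.0241 0.097 [275. 109.]
bun 146 [ 0.7227 -0.1361] 0.0253 0.095 [312. 125.]
bun 144 [ 0.7152 -0.0675] 0.024 0.104 [294. 127.]
bun 144 [ 7.103e-01 -7.000e-04] 0.0254 0.097 [275. 128.]
funnel ((0.7454968094825745, 0.056786853820085526), 0.037727370858192444) [0.74415446 0.05647549 0.22035087] 354
tray ((0.7543387413024902, -0.0698816329240799), (0.19322799146175385, 0.2567107081413269), 0.47720375657081604)
```

```bash
cat >> h.py <<'E'
YAW=0.197
def go(target_pos, yaw, tilt=0., o=None):
    """difference from the current pose to a tool-down pose with tool y along +-pod x; in tool axes"""
    o=o or manip.get_obs(); Rc=R.from_quat(o["ee_rot"]); p=np.array(o["position"])
    print("pos",np.round(p,4),"F",np.round(o["ft_force"],1),"grip",round(o["grip_width"],3),"t",round(o["clock"],2))
    print("axes",np.round(Rc.as_matrix(),3).tolist())
    px=np.array([np.cos(yaw),np.sin(yaw),0]); py=np.array([-np.sin(yaw),np.cos(yaw),0])
    a=R.from_rotvec(-px*tilt).apply([0,0,-1.])
    for s in(1,-1):
        M=np.stack([a,s*px,np.cross(a,s*px)],1)
        dr=(Rc.inv()*R.from_matrix(M)).as_rotvec()
        print("s",s,"shift mm",np.round(Rc.inv().apply(np.array(target_pos)-p)*1e3,1),"rot",np.round(dr,3))
E
python3 - <<'E'
from h import *
go([.4955,.1163,.20],YAW)
E
```

```text
pos [0.238  0.5779 0.2101] F [ 0.6 -0.4 -0.4] grip 0.999 t 0.9
axes [[-0.0, 0.381, 0.925], [0.0, 0.925, -0.381], [-1.0, 0.0, -0.0]]
s 1 shift mm [  10.  -328.7  413.9] rot [ 0.983 -0.    -0.   ]
s -1 shift mm [  10.  -328.7  413.9] rot [-2.159  0.    -0.   ]
```

```bash
python3 -m handwheel '0 -24 30 0 0 0 85; 0 -24 30 0 0 0 85; 0 -24 30 0 0 0 85; 0 -24 30 0 0 0 85; 0 -24 30 0 0 0 85; 0 -24 30 0 0 0 85; 0 -24 30 0 0 0 85; 0 -24 30 0 0 0 85' 40
python3 -m handwheel '0 0 0 0.12 0 0 85; 0 0 0 0.12 0 0 85; 0 0 0 0.12 0 0 85; 0 0 0 0.12 0 0 85; 0 0 0 0.12 0 0 85; 0 0 0 0.12 0 0 85; 0 0 0 0.12 0 0 85; 0 0 0 0.12 0 0 85'
python3 - <<'E'
from h import *
go([.4955,.1163,.20],YAW)
E
```

```text
clock: 1.7
position: [0.3874, 0.3075, 0.2102]
ee_rot: [0.138, 0.694, -0.137, 0.694]
ft_force: [-0.1, 0.2, -0.1]
grip_width: 0.994
clock: 2.5
position: [0.3868, 0.3089, 0.2101]
ee_rot: [0.444, 0.551, -0.443, 0.551]
ft_force: [-0.5, -0.6, 0.2]
grip_width: 0.994
pos [0.3868 0.3089 0.2101] F [-0.5 -0.6  0.2] grip 0.994 t 2.5
axes [[0.0, 0.977, 0.213], [0.0, 0.213, -0.977], [-1.0, 0.0, -0.0]]
s 1 shift mm [ 10.1  65.1 211.4] rot [ 0.018 -0.    -0.   ]
s -1 shift mm [ 10.1  65.1 211.4] rot [-3.124  0.    -0.   ]
```

```bash
python3 -m handwheel '2 11 35 0.018 0 0 85; 2 11 35 0 0 0 85; 2 11 35 0 0 0 85; 2 11 35 0 0 0 85; 2 11 35 0 0 0 85; 0 11 35 0 0 0 85; 0 0 0 0 0 0 85; 0 0 0 0 0 0 85'
python3 - <<'E'
from h import *
go([.4955,.1163,.096],YAW)
for n in("scene","top"):
    c=cams.camera(n);u,v=map(int,proj(c,[.4955,.1163,.13]))
    s=c["color"][v-50:v+50,u-50:u+50];s=cv2.resize(s,(400,400),interpolation=cv2.INTER_CUBIC)
    globals()[n]=s
    p=proj(c,manip.get_obs()["position"]);print(n,p,(p-[u-50,v-50])*4)
cv2.imwrite("pics/hover.png",np.hstack([scene,top]))
E
```

```text
clock: 3.3
position: [0.4943, 0.1164, 0.2001]
ee_rot: [0.448, 0.548, -0.447, 0.547]
ft_force: [-0.3, 0.1, -0.6]
grip_width: 0.994
pos [0.4943 0.1164 0.2001] F [-0.3  0.1 -0.6] grip 0.994 t 3.3
axes [[0.0, 0.98, 0.199], [0.0, 0.199, -0.98], [-1.0, 0.0, -0.0]]
s 1 shift mm [104.1   1.1   0.3] rot [ 0.003 -0.    -0.   ]
s -1 shift mm [104.1   1.1   0.3] rot [-3.138  0.    -0.   ]
scene [271.30635631 157.19058604] [209.22542525 144.76234416]
top [241.45218242 181.27069198] [197.80872967 189.08276793]
```

View pics/hover.png

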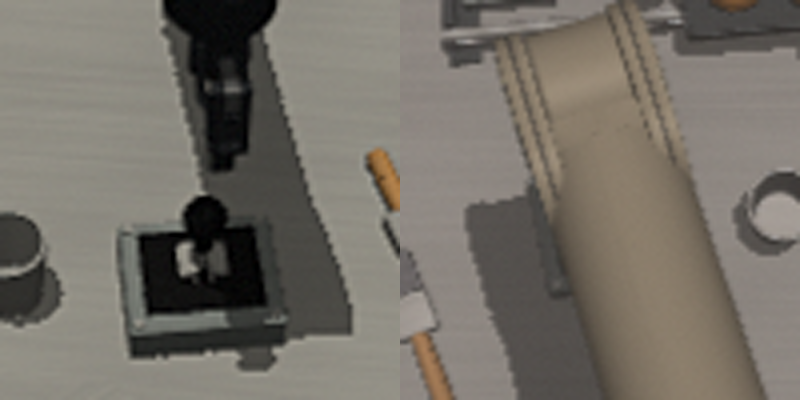

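```bash
python3 -m handwheel '25 1 0 0 0 0 85; 25 0 0 0 0 0 85; 25 0 0 0 0 0 85; 20 0 0 0 0 0 85; 11 0 0 0 0 0 85; 0 0 0 0 0 0 85' 40
python3 - <<'E'
from h import *
go([.4955,.1163,.095],YAW)
c=cams.camera("scene");u,v=map(int,proj(c,[.4955,.1163,.13]))
cv2.imwrite("pics/down.png",cv2.resize(c["color"][v-50:v+50,u-50:u+50],(600,600),interpolation=cv2.INTER_CUBIC))
E
```

```text
clock: 4.0
position: [0.4941, 0.1176, 0.0929]
ee_rot: [0.446, 0.549, -0.447, 0.548]
ft_force: [-0.3, -0.9, 0.6]
grip_width: 0.994
pos [0.4941 0.1176 0.0929] F [-0.3 -0.9  0.6] grip 0.994 t 4.0
axes [[-0.002, 0.979, 0.202], [-0.001, 0.202, -0.979], [-1.0, -0.002, 0.0]]
s 1 shift mm [-2.1  1.1  1.6] rot [0.007 0.    0.002]
s -1 shift mm [-2.1  1.1  1.6] rot [-3.135 -0.004  0.   ]
```

View pics/down.png

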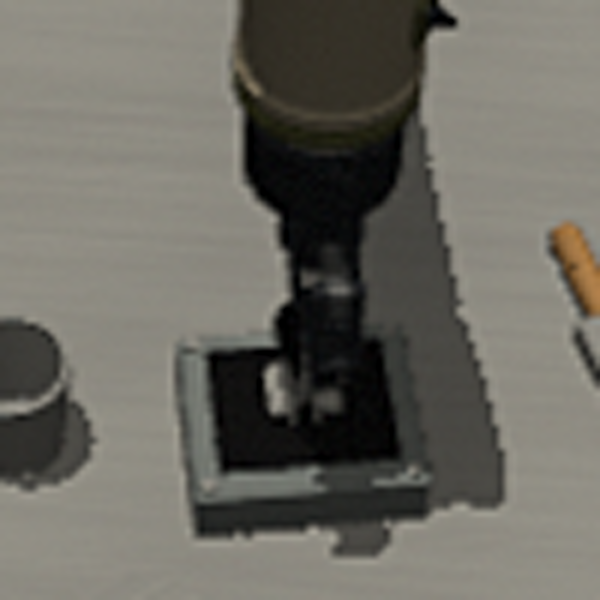

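```bash
python3 -m handwheel '-2 0 1.5 0.005 0 0 60; 0 0 0 0 0 0 45; 0 0 0 0 0 0 38; 0 0 0 0 0 0 30; 0 0 0 0 0 0 30; 0 0 0 0 0 0 30' 30
python3 - <<'E'
from h import *
go([.4955,.1163,.095],YAW)
E
```

```text
clock: 4.65
position: [0.4958, 0.1157, 0.0969]
ee_rot: [0.449, 0.547, -0.448, 0.547]
ft_force: [-2.5, -0.8, 6.7]
grip_width: 0.374
pos [0.4958 0.1157 0.0969] F [-2.5 -0.8  6.7] grip 0.374 t 4.65
axes [[0.001, 0.981, 0.196], [0.001, 0.196, -0.981], [-1.0, 0.001, -0.001]]
s 1 shift mm [ 1.9 -0.2 -0.6] rot [-0.    -0.001 -0.001]
s -1 shift mm [ 1.9 -0.2 -0.6] rot [ 3.142e+00 -1.000e-03  1.000e-03]
```

```bash
python3 -m handwheel '0 0 0 0 0 0 55; 0 0 0 0 0 0 55; 9 0 0 0 0 0 55; 0 0 0 0 0 0 55; 0 0 0 0 0 0 30; 0 0 0 0 0 0 30; 0 0 0 0 0 0 30; 0 0 0 0 0 0 30' 30
python3 - <<'E'
from h import *
go([.4955,.1163,.095],YAW)
E
```

```text
clock: 5.45
position: [0.4953, 0.1155, 0.087]
ee_rot: [0.448, 0.547, -0.448, 0.547]
ft_force: [-1.5, -0.2, -0.6]
grip_width: 0.4
pos [0.4953 0.1155 0.087 ] F [-1.5 -0.2 -0.6] grip 0.4 t 5.45
axes [[-0.0, 0.981, 0.196], [0.0, 0.196, -0.981], [-1.0, -0.0, -0.0]]
s 1 shift mm [-8.   0.3 -0.7] rot [ 0. -0.  0.]
s -1 shift mm [-8.   0.3 -0.7] rot [-3.142 -0.    -0.   ]
```

```bash
python3 -m handwheel '0 0 0 0 0 0 28; -2 0 0 0 0 0 28; -2 0 0 0 0 0 28; -2 0 0 0 0 0 28; -2 0 0 0 0 0 28; 0 0 0 0 0 0 28' 60
python3 -m handwheel '-1 0 0 0 0 0 28; 0 0 0 0 0 0 28' 60
```

```text
clock: 6.05
position: [0.4953, 0.1154, 0.095]
ee_rot: [0.448, 0.547, -0.449, 0.547]
ft_force: [-0.9, -0.3, -5.7]
grip_width: 0.384
clock: 6.25
position: [0.4953, 0.1155, 0.0959]
ee_rot: [0.448, 0.547, -0.449, 0.547]
ft_force: [-1.5, -0.9, -5.7]
grip_width: 0.386
```

```bash
cat >> h.py <<'E'
def tray():
    c=cams.camera("scene");w=cloud(c);im=c["color"];o=manip.get_obs()
    hsv=cv2.cvtColor(im,cv2.COLOR_BGR2HSV)
    m=((hsv[...,0]<20)&(hsv[...,1]>120)&(w[...,0]>.6)&(w[...,0]<.9)&(w[...,1]>-.2)&(w[...,1]<.2)&(w[...,2]<.11)).astype(np.uint8)
    k,l,s,ce=cv2.connectedComponentsWithStats(m)
    t=np.array([-.094,.9956]);B=[]
    for i in range(1,k):
        if s[i,4]>230:
            p=w[l==i];q=p[p[:,2]>np.nanmax(p[:,2])-.02]
            r=cv2.minEnclosingCircle(q[:,:2].astype(np.float32)); B.append((r[0][0],r[0][1],s[i,4]))
    B=np.array(B)
    f=np.array([.749,.0568])
    for b in sorted(B.tolist(),key=lambda b:b[1]): print("bun",np.round(b[:2],4),int(b[2]),"along from funnel mm",round(((np.array(b[:2])-f)@t)*1e3,1))
    print("t",round(o["clock"],2),"pos",np.round(o["position"],4),"F",np.round(o["ft_force"],1),"grip",round(o["grip_width"],3))
    ax=R.from_quat(o["ee_rot"]).apply([-1,0,0]);py=np.array([-np.sin(YAW),np.cos(YAW),0])
    piv=np.array([.4953,.1155,.03]);d=np.array(o["position"])-piv
    print("tool tilt",round(float(np.arctan2(ax@py,ax[2])),3),"tcp tilt",round(float(np.arctan2(d@py,d[2])),3),"r",round(float(np.linalg.norm(d)),4))
    return c
E
python3 -m handwheel '-0.5 0 0 0 0 0 28; 0.3 0 -6.6 0 -0.1 0 28; 0.3 0 -6.6 0 -0.1 0 28; 0.3 0 -6.6 0 -0.1 0 28; 0 0 0 0 0 0 28' 60
python3 - <<'E'
from h import *
c=tray();cv2.imwrite("pics/tilt.png",cv2.resize(c["color"][120:310,120:400],(800,543),interpolation=cv2.INTER_CUBIC))
E
```

```text
clock: 6.75
position: [0.4908, 0.1372, 0.0928]
ee_rot: [0.374, 0.459, -0.509, 0.624]
ft_force: [0.7, -5.1, -4.8]
grip_width: 0.381
bun [ 0.7288 -0.1317] 281 along from funnel mm -185.8
bun [ 0.8036 -0.1254] 319 along from funnel mm -186.5
bun [ 0.7229 -0.0643] 279 along from funnel mm -118.1
bun [ 0.798  -0.0571] 313 along from funnel mm -118.0
bun [0.7171 0.0032] 231 along from funnel mm -50.4
bun [0.7919 0.0089] 311 along from funnel mm -51.8
t 6.8 pos [0.4913 0.1353 0.0932] F [ 1.2 -6.8 -4.5] grip 0.385
tool tilt 0.3 tcp tilt 0.309 r 0.0663
```

View pics/tilt.png

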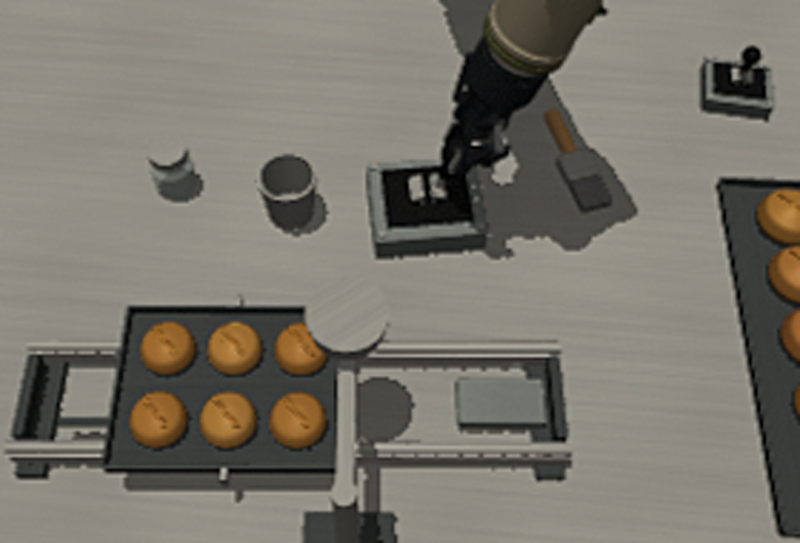

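```bash
for i in 1 2; do python3 -m handwheel '0 0 0 0 0 0 28; 0 0 0 0 0 0 28; 0 0 0 0 0 0 28; 0 0 0 0 0 0 28; 0 0 0 0 0 0 28; 0 0 0 0 0 0 28; 0 0 0 0 0 0 28; 0 0 0 0 0 0 28'|grep -E 'clock|force'; done
python3 - <<'E'
from h import *
tray()
E
```

```text
clock: 7.6
ft_force: [0.4, -5.6, -4.8]
clock: 8.4
ft_force: [-0.1, -5.5, -5.0]
bun [ 0.7266 -0.1017] 279 along from funnel mm -155.6
bun [ 0.8017 -0.095 ] 313 along from funnel mm -156.0
bun [ 0.7193 -0.0342] 276 along from funnel mm -87.9
bun [ 0.7954 -0.0278] 310 along from funnel mm -88.6
t 8.45 pos [0.4919 0.133  0.0938] F [-0.6 -4.9 -4.3] grip 0.386
tool tilt 0.298 tcp tilt 0.272 r 0.0663
```

```bash
python3 -m handwheel '0 0 -2 0 0 0 28; 0 0 0 0 0 0 28; 0 0 0 0 0 0 28; 0 0 0 0 0 0 28; 0 0 0 0 0 0 28; 0 0 0 0 0 0 28; 0 0 0 0 0 0 28; 0 0 0 0 0 0 28'|grep -E 'clock|force|pos'; for i in 1 2 3; do python3 -m handwheel '0 0 0 0 0 0 28; 0 0 0 0 0 0 28; 0 0 0 0 0 0 28; 0 0 0 0 0 0 28; 0 0 0 0 0 0 28; 0 0 0 0 0 0 28; 0 0 0 0 0 0 28; 0 0 0 0 0 0 28'|grep -E 'clock|force'; done
python3 - <<'E'
from h import *
c=tray();cv2.imwrite("pics/t2.png",cv2.resize(c["color"][120:310,120:400],(800,543),interpolation=cv2.INTER_CUBIC))
E
```

```text
clock: 9.25
position: [0.4916, 0.1346, 0.0933]
ft_force: [0.3, -4.8, -4.6]
clock: 10.05
ft_force: [-0.1, -7.4, -3.7]
clock: 10.85
ft_force: [1.4, -6.1, -3.6]
clock: 11.65
ft_force: [-0.4, -5.6, -3.8]
bun [ 0.7204 -0.0442] 277 along from funnel mm -97.9
bun [ 0.7969 -0.0366] 311 along from funnel mm -97.5
bun [0.7909 0.0303] 269 along from funnel mm -30.4
bun [0.7838 0.0973] 309 along from funnel mm 37.0
t 11.7 pos [0.4916 0.1346 0.0933] F [-0.1 -5.4 -3.9] grip 0.383
tool tilt 0.299 tcp tilt 0.299 r 0.0662
```

View pics/t2.png

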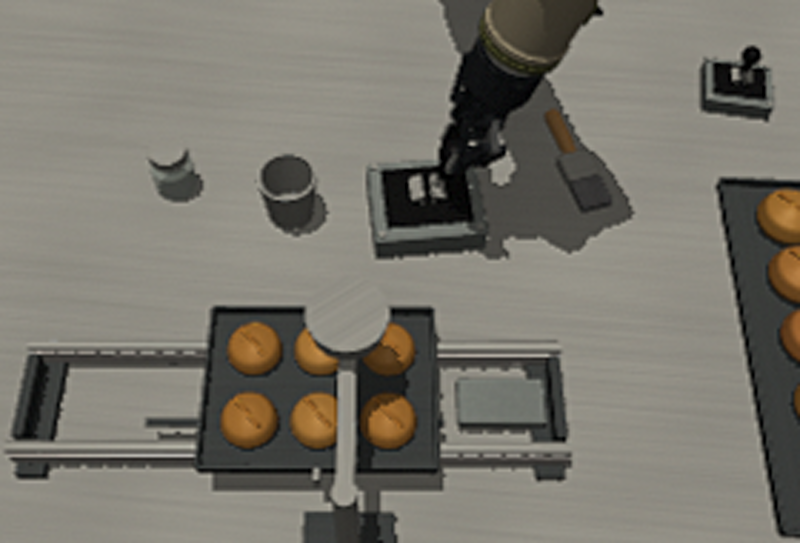

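```bash
python3 -m handwheel '0 0 0 0 0 0 28; 0 0 0 0 0 0 28; 0 0 0 0 0 0 28; 0 0 0 0 0 0 28; 0 0 0 0 0 0 28; 0 0 0 0 0 0 28; 0 0 0 0 0 0 28; 0 0 0 0 0 0 28'|grep -E 'clock|force|pos'; python3 -m handwheel '0 0 0 0 0 0 28; 0 0 0 0 0 0 28; 0 0 0 0 0 0 28; 0 0 0 0 0 0 28; 0.3 0 6 0 0.08 0 28; 0.3 0 6 0 0.08 0 28; 0 0 0 0 0 0 28'
python3 - <<'E'
from h import *
c=tray();tray()
E
```

```text
clock: 12.5
position: [0.4916, 0.1347, 0.0933]
ft_force: [0.5, -5.4, -3.4]
clock: 13.2
position: [0.4943, 0.1212, 0.0963]
ee_rot: [0.419, 0.507, -0.48, 0.581]
ft_force: [-1.5, -1.6, -4.2]
grip_width: 0.386
bun [ 0.7188 -0.0185] 277 along from funnel mm -72.2
bun [ 0.7937 -0.0126] 312 along from funnel mm -73.3
bun [0.7068 0.1163] 267 along from funnel mm 63.2
bun [0.7825 0.1236] 307 along from funnel mm 63.4
t 13.25 pos [0.494  0.1227 0.0961] F [-1.2 -1.8 -6. ] grip 0.382
tool tilt 0.138 tcp tilt 0.11 r 0.0665
bun [ 0.7193 -0.0188] 276 along from funnel mm -72.5
bun [ 0.7943 -0.0121] 308 along from funnel mm -72.9
bun [0.7072 0.1154] 267 along from funnel mm 62.2
bun [0.7817 0.1226] 308 along from funnel mm 62.4
t 13.3 pos [0.4938 0.1238 0.0958] F [-1.5 -2.7 -5.5] grip 0.384
tool tilt 0.139 tcp tilt 0.128 r 0.0664
```

```bash
python3 - <<'E'
from h import *
t=np.array([-.094,.9956])
for n in("scene","top"):
    c=cams.camera(n);w=cloud(c)
    u,v=map(int,proj(c,[.77,.06,.08]));v0=max(0,v-50)
    s=c["color"][v0:v+50,u-50:u+50];globals()[n]=cv2.resize(s,(400,400*s.shape[0]//100),interpolation=cv2.INTER_CUBIC)
    print(n,u-50,v0)
    h=(w[...,2]>.212)&(w[...,2]<.228)&(np.linalg.norm(w[...,:2]-[.747,.057],axis=-1)<.042)
    f=cv2.minEnclosingCircle(w[h][:,:2].astype(np.float32))[0]
    print("funnel",f)
    # tray ends along t: points of rim z .06-.075
    a=(w[...,:2]-np.array(f))@t; q=(w[...,:2]-np.array(f))@np.array([.9956,.094])
    m=(w[...,2]>.055)&(w[...,2]<.078)&(abs(a)<.15)
    for lo,hi in((-.08,-.05),(-.05,-.02),(.0,.03),(.03,.06),(.06,.08)):
        x=a[m&(q>lo)&(q<hi)]
        if len(x)>5:print(lo,hi,"ends",np.round(np.percentile(x,[0.5,99.5])*1e3,1),"mid",round((np.percentile(x,.5)+np.percentile(x,99.5))*500,1))
    hsv=cv2.cvtColor(c["color"],cv2.COLOR_BGR2HSV)
    mm=((hsv[...,0]<20)&(hsv[...,1]>120)&(w[...,2]<.115)&(abs(a)<.15)&(abs(q)<.12)).astype(np.uint8)
    k,l,st,ce=cv2.connectedComponentsWithStats(mm)
    for i in range(1,k):
        if st[i,4]>90:
            p=w[l==i];p=p[p[:,2]>np.nanmax(p[:,2])-.02];r=cv2.minEnclosingCircle(p[:,:2].astype(np.float32))[0]
            print("bun",st[i,4],np.round(((np.array(r)-f)@t)*1e3,1),np.round(r,3))
h=min(scene.shape[0],top.shape[0])
cv2.imwrite("pics/mid.png",np.hstack([scene[:h],top[:h]]))
E
```

```text
scene 192 209
funnel (0.7483917474746704, 0.056868765503168106)
-0.08 -0.05 ends [-121.7  111.3] mid -5.2
-0.05 -0.02 ends [-121.7  109.9] mid -5.9
0.0 0.03 ends [-121.6  110.6] mid -5.5
0.03 0.06 ends [-121.6  109.5] mid -6.1
0.06 0.08 ends [-121.7  110.7] mid -5.5
bun 275 -73.0 [ 0.719 -0.019]
bun 268 62.8 [0.706 0.116]
bun 308 -73.9 [ 0.794 -0.013]
bun 95 -15.9 [0.789 0.045]
bun 307 62.6 [0.782 0.123]
top 208 62
funnel (0.7450072169303894, 0.05625806376338005)
-0.08 -0.05 ends [-120.6  111.3] mid -4.6
-0.05 -0.02 ends [-120.6  112.2] mid -4.2
0.0 0.03 ends [-120.4  111.3] mid -4.5
0.03 0.06 ends [-121.3  111.4] mid -4.9
0.06 0.08 ends [-121.4  109.9] mid -5.7
bun 143 -73.7 [ 0.788 -0.014]
bun 137 63.2 [0.774 0.123]
bun 142 -73.4 [ 0.711 -0.021]
bun 147 63.1 [0.701 0.115]
bun 126 -7.2 [0.705 0.045]
```

View pics/mid.png

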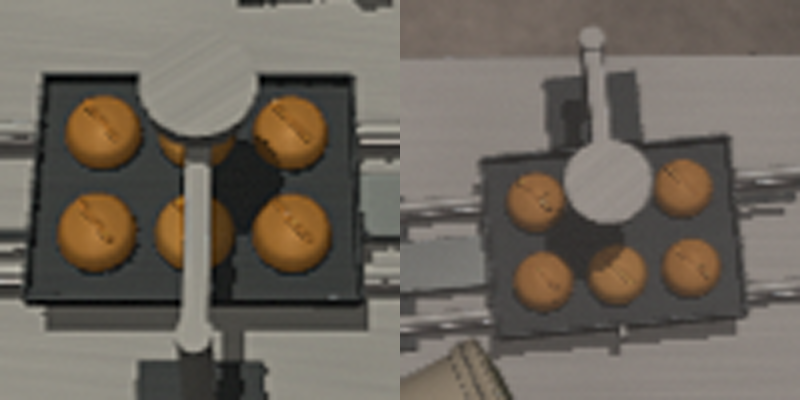

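```bash
python3 -m handwheel '0.3 0 -6 0 -0.08 0 28; 0.3 0 -6 0 -0.08 0 28; 0.3 0 6 0 0.08 0 28; 0.3 0 6 0 0.08 0 28; 0 0 0 0 0 0 28; 0 0 0 0 0 0 28'
python3 - <<'E'
from h import *
tray();tray()
E
```

```text
clock: 14.0
position: [0.494, 0.1257, 0.0955]
ee_rot: [0.416, 0.507, -0.478, 0.584]
ft_force: [0.2, -0.3, -5.3]
grip_width: 0.382
bun [ 0.7189 -0.0138] 275 along from funnel mm -67.5
bun [ 0.7937 -0.007 ] 315 along from funnel mm -67.7
bun [0.7071 0.1214] 276 along from funnel mm 68.3
bun [0.7812 0.1274] 311 along from funnel mm 67.3
t 14.05 pos [0.4938 0.1263 0.0954] F [ 1.2  0.2 -5.1] grip 0.39
tool tilt 0.14 tcp tilt 0.164 r 0.0663
bun [ 0.7184 -0.0138] 271 along from funnel mm -67.4
bun [ 0.7932 -0.0071] 315 along from funnel mm -67.8
bun [0.707  0.1211] 275 along from funnel mm 68.0
bun [0.7808 0.1275] 310 along from funnel mm 67.4
t 14.1 pos [0.4938 0.1264 0.0953] F [ 2.1 -0.2 -5.8] grip 0.385
tool tilt 0.14 tcp tilt 0.166 r 0.0662
```

```bash
python3 -m handwheel '0.2 0 3.5 0 0.05 0 28; 0.2 0 3.5 0 0.05 0 28; 0 0 0 0 0 0 28'
python3 -m handwheel '0 0 0 0 0 0 70; 0 0 0 0 0 0 85; 0 0 0 0 0 0 85; 0 0 0 0 0 0 85; 0 0 0 0 0 0 85; 0 0 0 0 0 0 85; 0 0 0 0 0 0 85'
python3 - <<'E'
from h import *
tray(); go([.4955,.1163,.2],YAW)
E
```

```text
clock: 14.4
position: [0.4954, 0.1178, 0.0959]
ee_rot: [0.44, 0.535, -0.457, 0.557]
ft_force: [1.0, 1.1, -5.5]
grip_width: 0.382
clock: 15.1
position: [0.495, 0.1182, 0.0957]
ee_rot: [0.439, 0.536, -0.457, 0.558]
ft_force: [-0.3, -0.3, -0.9]
grip_width: 0.995
bun [ 0.719  -0.0137] 272 along from funnel mm -67.4
bun [ 0.7936 -0.0071] 315 along from funnel mm -67.8
bun [0.7056 0.121 ] 275 along from funnel mm 68.0
bun [0.7811 0.1274] 309 along from funnel mm 67.3
t 15.15 pos [0.495  0.1181 0.0957] F [-0.6  0.1  0.2] grip 0.999
tool tilt 0.04 tcp tilt 0.04 r 0.0658
pos [0.495  0.1181 0.0957] F [-0.6  0.1  0.2] grip 0.999 t 15.15
axes [[0.008, 0.981, 0.196], [-0.039, 0.196, -0.98], [-0.999, 0.0, 0.04]]
s 1 shift mm [-104.1    0.2    6.1] rot [-0.    0.04 -0.  ]
s -1 shift mm [-104.1    0.2    6.1] rot [ 3.141 -0.    -0.063]
```

Released with no load; retract upward, then clear sideways for a look.

```bash
python3 -m handwheel '-15 0 0 0 0 0 85; -25 0 0 0 0 0 85; -30 0 0 0 0 0 85; -40 0 0 0 0.04 0 85; -40 -20 -20 0 0 0 85; 0 -30 -35 0 0 0 85; 0 -30 -35 0 0 0 85; 0 -30 -35 0 0 0 85'
python3 -m handwheel '0 -30 -35 0 0 0 85; 0 -30 -35 0 0 0 85; 0 0 -30 0 0 0 85; 0 0 0 0 0 0 85; 0 0 0 0 0 0 85'
python3 - <<'E'
from h import *
from scipy.optimize import least_squares
c=tray();cv2.imwrite("pics/end.png",cv2.resize(c["color"][100:310,120:400],(800,600),interpolation=cv2.INTER_CUBIC))
w=cloud(c)
for n in("scene","top"):
    c=cams.camera(n);w=cloud(c)
    d=np.linalg.norm(w[...,:2]-[0.495,.116],axis=-1)
    p=w[(d<.03)&(w[...,2]>.108)]
    f=least_squares(lambda q:np.linalg.norm(p-q,axis=1)-.018,p.mean(0),loss='soft_l1',f_scale=.002);print(n,f.x)
    for t in("brush","cup","jar"):
        for r in cams.outline_of(n,t)[:1]:
            q=w[r["region"]];print(t,r["box"],np.round(np.nanmedian(q,0),3))
cv2.imwrite("pics/endtop.png",cv2.resize(c["color"][50:260,130:410],(800,600)))
E
```

```text
clock: 15.95
position: [0.3604, 0.2242, 0.246]
ee_rot: [0.449, 0.547, -0.448, 0.547]
ft_force: [0.9, 1.3, 0.4]
grip_width: 0.997
clock: 16.45
position: [0.2834, 0.3098, 0.2455]
ee_rot: [0.448, 0.547, -0.448, 0.547]
ft_force: [0.7, 0.6, -0.9]
grip_width: 0.994
bun [ 0.719 -0.014] 275 along from funnel mm -67.7
bun [ 0.7933 -0.008 ] 314 along from funnel mm -68.7
bun [0.7052 0.1201] 277 along from funnel mm 67.2
bun [0.7811 0.1275] 312 along from funnel mm 67.4
t 16.5 pos [0.2838 0.3092 0.2455] F [ 1.4 -0.6  0.5] grip 0.995
tool tilt 0.0 tcp tilt 0.821 r 0.3587
scene [0.49677146 0.11598902 0.11472476]
brush [312.9, 156.7, 20.6, 40.5] [0.425 0.297 0.016]
cup [212.5, 172.9, 17.1, 26.1] [ 0.499 -0.044  0.048]
jar [173.5, 169.7, 19.4, 19.2] [ 0.498 -0.18   0.055]
top [0.49269762 0.11754964 0.11667097]
brush [186.0, 198.4, 19.7, 37.9] [0.413 0.297 0.018]
cup [281.4, 175.1, 13.1, 17.6] [ 0.511 -0.045  0.023]
jar [316.1, 187.7, 21.0, 11.3] [ 0.474 -0.182  0.073]
```

View pics/end.png

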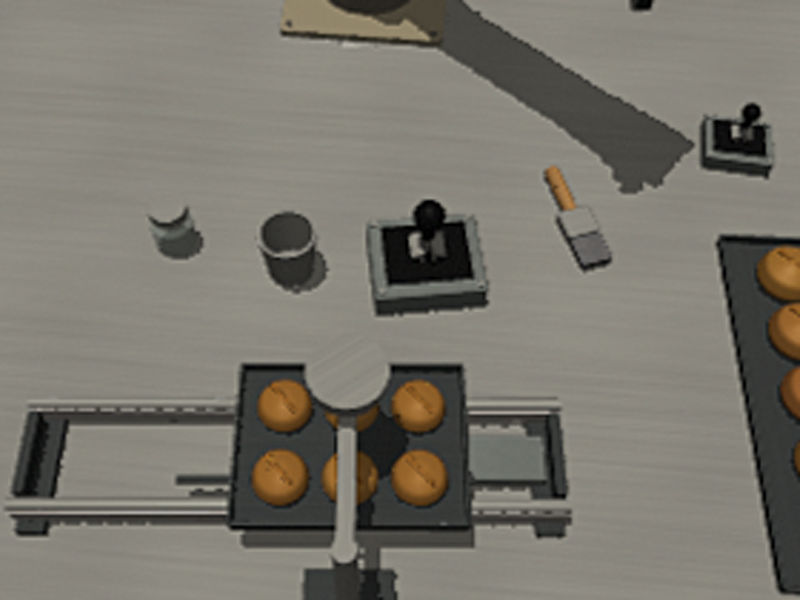

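View pics/endtop.png

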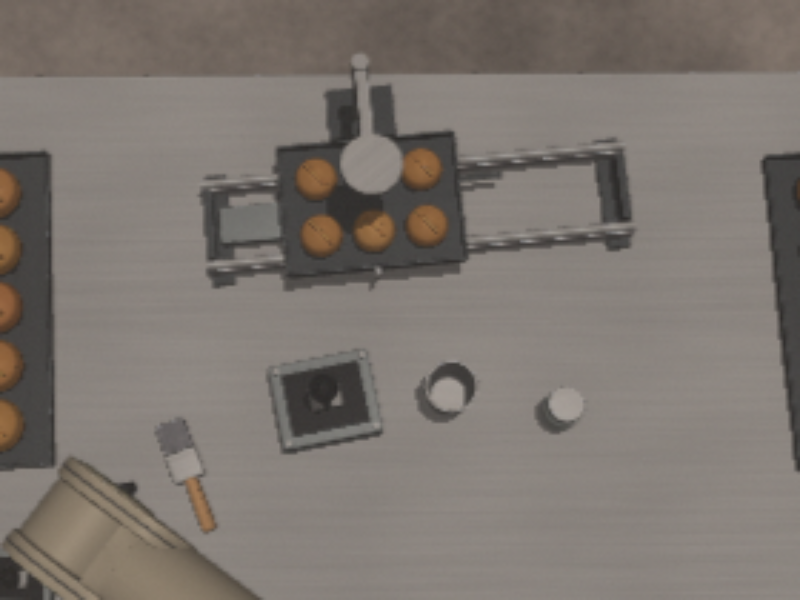

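```bash
python3 -c "
from workcell import hand_in; print(hand_in())"
```

```text
the job is handed in; nothing more can be done
None
```

The tray is stopped with its middle under the spout, within about 1 mm along the rails. The job is handed in, at about 17 s on the robot's clock.

- **What I did:** I gripped the larger joystick's ball knob, pulled it up about 9 mm and tilted the stick 0.3 rad to its +y side. I held it there until the tray was about 5 mm short of the spout, braked, and gave one short nudge for the rest. I brought the stick back to about 0.04 rad tilt, still in the grip, before opening the fingers, so it sprang free only over that last bit. Then I backed the arm away.
- **Re-grip:** My first grip closed to only 32 mm on the 36 mm ball, which put it above the ball's middle. I opened, went 9 mm lower and gripped again before lifting.
- **Last checks:** The scene camera puts the tray's middle within about 1 mm of the funnel centre. At the stop before the nudge, both cameras agreed on the offset to about 1 mm. The knob measures 115 mm above the table at its starting position, so it is upright and down. Brush, cup and jar are within about 2 mm of where they started.
- **Disagreements:** The two cameras differ by 3 to 4 mm in x. That runs almost across the rails, so it hardly affects the tray's stop position. I took the spout to be directly below the funnel's centre, as the spout itself was not visible.

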